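# Clamp the tube block on the shaker with its eccentric knob

### The job

Set the grey tube block upright on the shaker's platform, between the fence and the eccentric clamp and about centred along the fence. Then turn the clamp's knob until its off-centre lobe bears firmly on the block and holds it flush against the fence, and let go. Leave the other things on the table where they are.

Things in the scene. Friction and masses are not known exactly. Their poses are not given: they have to be found in the camera images.
- tube_block: loose grey plastic block, 44 (x) x 170 (y) x 40 mm high, 0.25 to 0.5 kg, with a row of five blind round holes (18 mm wide, 30 mm deep, 33 mm apart, the middle one at the centre) in its top; it starts standing on the table, holes up. Origin: centre of its underside; z up, y along its length. Either long side may face the fence.
- shaker: white laboratory shaker, fixed to the table, with a level aluminium platform on top: 170 mm along its x, 220 mm along its y, top 60 mm above the table. Origin: centre of its underside. It carries the fence and the clamp.
- bay (a point): point on the platform's top where the centre of the block's underside lies when flush against the fence and centred along it. x points from the knob's side to the fence, y along the fence, z up. As the lobe starts, the block stands flat in the bay with its centre anywhere from x = 0 (touching the fence) to x = -13 mm (touching the lobe).
- fence: fixed stop of two steel pads, each 50 mm along y, 16 mm thick, 14 mm high above the platform, centred 60 mm either side of the bay's middle (70 mm free between them for a finger); their faces to the block lie 22 mm in +x of bay. Origin: on the platform's top, 28 mm in -x of bay.
- cam_turn (a joint): knob angle in rad, growing counter-clockwise seen from above, stops at 0 and 2.4. At 0 the lobe points straight away from the fence; starts at 0.35 to 0.6. It bears on the flush block at about 1.6, having pushed it up to 16 mm per rad; driving the grip about 0.2 rad farther presses it tight. Stiff by friction (0.1 N m), no spring: stays where left.
- knob_grip (a point): point on the knob's axis 68 mm above the platform, in the black grip bar: 60 mm long, 14 mm thick, 44 to 78 mm above the platform, on a 20 mm stem. The axis stands 52.5 mm in -x and 50 mm in +y of bay. x lies along the bar and turns with it: at joint 0 it is the bay's x; the lobe lies on its -x side.
- cam: the clamp: knob and, at its foot, the lobe: a steel eccentric disc 60 mm across, 13 mm thick, just above the platform, its centre 16 mm off the knob's axis in -x. Origin: on the axis at the platform's top, 68 mm below knob_grip; axes as there. The lobe is the only part of it that reaches the block.
- lancet_box: bystander, loose: carton, 52x92x47 mm; origin at the centre of its underside. Not to be moved.
- tape_1: bystander, loose: roll of tan packing tape lying flat, 93 mm across, 48 mm high; origin at the centre of its underside. Not to be moved.
- tube_4: bystander, loose: capped sample tube lying on the table, 92 mm long, 17 mm thick; origin at the centre of its underside. Not to be moved.
- pen_2: bystander, loose: capped marker lying on the table, 135 mm long; origin at the centre of its underside. Not to be moved.
- swab_pack_1: bystander, loose: flat sealed swab pack, 22x165x8 mm; origin at the centre of its underside. Not to be moved.

How it is judged:
By the outcome, as a careful person would: the job done as asked, in the order asked, and still so for the second after the job is handed in, with the robot touching nothing.
It also fails if it takes over 56 s, if anything falls off the work surface, if the arm or the gripper's body presses on something with over 40 N, if the wrist force passes 120 N, or if a joint passes its speed limit or range.

### The arm

A 6-joint arm with a two-finger parallel gripper is mounted at the origin on a cart in front of the work surface, level with it; the furniture and walls round the work are solid. World frame = base frame: x ahead of the robot, y to its left, z up, the work surface at z = 0. Lengths are in m, angles in rad, forces in N, time in s.
With the tool pointing down it reaches from about 0.35 to 0.85 m from the base axis. Payload 8.1 kg.
Tool frame: the origin (TCP) lies between the finger pads; the fingertips stand 14 mm ahead of it and the grasp point (between the pads) lies 5 mm behind it; z points along the fingers, y is the line along which they close (so a half turn about z gives the same grasp; the last joint's range is limited). The gripper opens to 93 mm and grips with 3 to 60 N. Pads are 15 mm wide; open, the fingers measure 128 mm over their backs; the gripper's body (75 mm by 188 mm) begins 65 mm behind the grasp point.
Start: joints at [-1.277, 0.13, 1.488, -0, 1.523, -0.085], TCP at [0.222, -0.557, 0.233] pointing down, gripper open.
Joint ranges: [-2.96, 2.96], [-0.89, 2.26], [0.02, 2.5], [-1.34, 4.48], [0, 2.73], [-2.66, 2.66]. Speed limits (rad/s): [2.39, 2.39, 2.79, 3.14, 3.14, 3.14].

### API

Orientations are given as a rotation vector (axis times angle).
In Python, from plant import robot gives the robot as it stands.
- The arm moves only by the tool arm_command, never from a script. Its argument "targets" is a list of rows, each an object of numbers: "x", "y", "z": the shift along the world's x, y, z in units of 500 mm (1.0 is 500 mm); "rx", "ry", "rz": the turn, a rotation vector about the world's x, y, z in units of 2 rad (1.0 is 2 rad); "claw": the closure in counts, from 0 (fully open) to 255 (shut). In form: [{"x": .., "y": .., "z": .., "rx": .., "ry": .., "rz": .., "claw": ..}, ...]. A call has 1 to 10 rows; each row is the pose to reach, as a shift and turn from the pose commanded when the call began; what a row does not reach only later rows make up. A row lasts 1/12 s, in which the tool goes at most 41.7 mm and 7.16 degrees, less where a joint would pass 70% of its speed; a pose out of reach is approached as far as the arm can. A call with a number of a shift or a turn outside -1 to 1 is refused whole. A call with a gripper value outside its range is refused whole. The fingers move at their own pace and stop on an object; "squeeze" is the grip in N (left out, the last holds). Time passes only in rows, so rows that repeat a pose let the fingers close. It gives the time, the measured TCP pose, the force, the opening and the grip force at its end, in the units of the state.
- robot.read_state(): the state, without advancing time (a new reading comes with each control period).
- robot.read_camera(name): name is "scene" or "top" or "wrist"; returns (picture, depth): 400x640x3 uint8, red, green, blue; 400x640 float32, m along the optical axis (not along the pixel's ray), 0 where there is no reading.
- robot.get_calibration(name): a dict with "intrinsics" (3x3 intrinsics, pixels), "dist" ([k1, k2, p1, p2, k3] as OpenCV has them; the pictures are not rectified), "origin" and "orientation" of the camera in the world. Camera axes: x right, y up, looking along -z (the intrinsics and any distortion apply to the point x, -y, -z); pixel columns grow to the right and rows downward; lengths in m; the calibration is good to about 2 mm. A picture is of the moment at which its call begins: read the wrist's pose just before it. get_calibration takes no time and is no camera call; for the wrist camera it gives the pose at the moment of the call.
- robot.close_job(): hands the job in; it is judged then, once.
The state is a dict: "t": time; "q": joint angles; "dq": joint speeds; "joint_torque": joint torques, N m; "tool_pos": TCP position; "orientation": TCP orientation; "force": force on the tool from outside, world axes, zero at the start; "wrist_torque": the same for the moment, N m; "opening": finger opening in m; "gripper_force": force on a finger pad.
Only numpy, scipy, OpenCV 4.12 (cv2) and the standard library are available. Lean on these libraries where they do the work, as an engineer would, in place of code of your own. Each camera call takes 0.05 s, during which the arm holds its last target. There are 200 camera calls.

## Working session

There is one attempt and no reset: what is moved stays moved. The work goes in short steps, Python scripts to look and compute and a tool call to move; the robot and the scene stay as the last step left them, time stands still between calls to the robot, and variables do not carry over. Pictures are saved under pics/ and viewed, at most 10 in all, crops included, and the job is handed in when it is done.

Besides the shell and the picture viewer there is one more tool, called by a JSON object that holds its "api" and its "payload", one argument or row to a line. arm_command: Moves the arm, as the interface text tells. Shifts and turns lie within -1 to 1; 1 stands for 500 mm of shift or 2 rad of turn. Its arguments: {"type":"object","properties":{"targets":{"type":"array","items":{"type":"object","properties":{"x":{"type":"number","minimum":-1,"maximum":1},"y":{"type":"number","minimum":-1,"maximum":1},"z":{"type":"number","minimum":-1,"maximum":1},"rx":{"type":"number","minimum":-1,"maximum":1},"ry":{"type":"number","minimum":-1,"maximum":1},"rz":{"type":"number","minimum":-1,"maximum":1},"claw":{"type":"number"}}}},"squeeze":{"type":"number"}},"required":["targets"]}

```bash
mkdir -p pics; cat > h.py <<'E'
import numpy as np, cv2
from plant import robot
from scipy.spatial.transform import Rotation as R
def cal(n):
    c=robot.get_calibration(n); o=np.array(c['orientation'],float)
    M=o if o.shape==(3,3) else (R.from_rotvec(o).as_matrix() if o.size==3 else R.from_quat(o).as_matrix())
    return np.array(c['intrinsics']),np.array(c['dist'],float),np.array(c['origin']),M
def cloud(n):
    c=cal(n); im,d=robot.read_camera(n); K,D,o,M=c
    v,u=np.mgrid[:400,:640]
    p=cv2.undistortPoints(np.stack([u,v],-1).reshape(-1,1,2).astype(float),K,D).reshape(400,640,2)
    P=np.stack([p[...,0]*d,-p[...,1]*d,-d],-1)@M.T+o
    P[d==0]=np.nan
    return im,P
E
python3 - <<'E'
from h import *
for n in ['scene','top']:
    print(robot.get_calibration(n))
    im,P=cloud(n); np.savez(f'{n}.npz',im=im,P=P)
    cv2.imwrite(f'pics/{n}.png',cv2.resize(im[...,::-1],(800,500)))
print(robot.read_state())
E
```

```text
{'intrinsics': array([[460.4646549 ,   0.        , 319.59474748],
       [  0.        , 460.4646549 , 200.18714719],
       [  0.        ,   0.        ,   1.        ]]), 'dist': array([-0.01505942,  0.        ,  0.        ,  0.        ,  0.        ]), 'origin': array([ 0.08759598, -0.92588464,  1.05624886]), 'orientation': array([ 0.67943405, -0.21194634, -0.56991876])}
{'intrinsics': array([[509.79012614,   0.        , 314.14459884],
       [  0.        , 509.79012614, 193.36077034],
       [  0.        ,   0.        ,   1.        ]]), 'dist': array([-0.05521943,  0.        ,  0.        ,  0.        ,  0.        ]), 'origin': array([ 0.45655877, -0.2613476 ,  1.54450826]), 'orientation': array([ 0.03786264, -0.04350906, -1.57064946])}
{'t': 0.1, 'q': array([-1.27741546e+00,  1.31074965e-01,  1.48919018e+00, -3.36872808e-05,
        1.52298582e+00, -8.54259889e-02]), 'dq': array([-0.00112426, -0.00184414, -0.00288348, -0.00063909, -0.00021997,
       -0.00056923]), 'joint_torque': array([ 2.09998805e-03, -5.61339605e+01, -4.93097377e+01,  7.71413161e-02,
        2.91301747e-02, -5.71913392e-05]), 'tool_pos': array([ 0.22173846, -0.55699028,  0.23168782]), 'orientation': array([-3.08379377e+00, -5.91169795e-01,  3.22759295e-04]), 'force': array([-0.54885156,  0.11766244, -0.85339766]), 'wrist_torque': array([ 0.01476049, -0.05472588,  0.02231179]), 'gripper_force': 0.0, 'opening': 0.09283449995301532}
```

View pics/top.png

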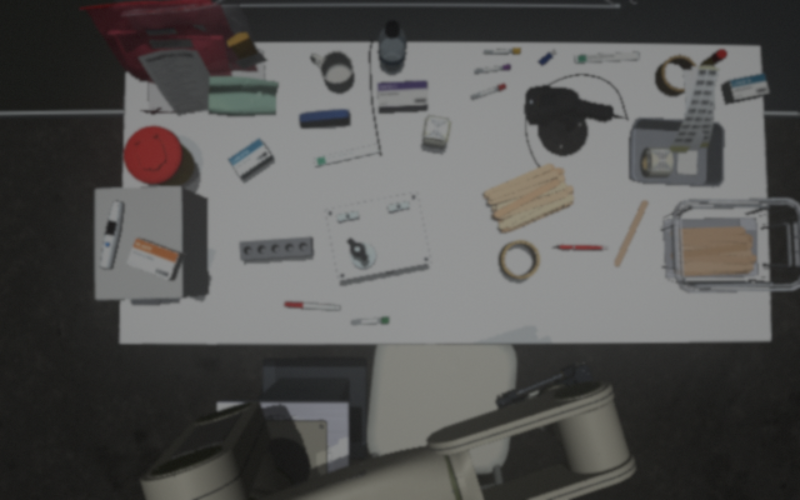

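View pics/scene.png

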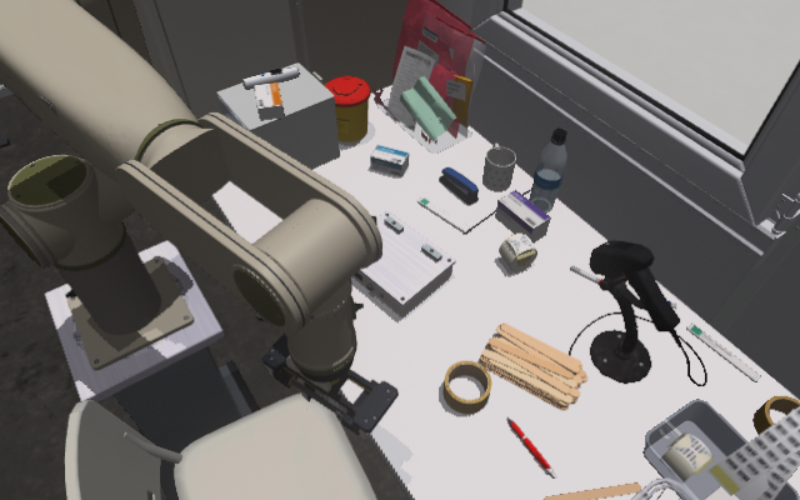

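The top view shows the block at (276,249), the shaker at (378,238) with its fence pads at (347,215) and (398,207), and the knob at (358,251). In the scene view the arm hides the block. Next I'll measure from the top depth.

```bash
python3 - <<'E'
from h import *
z=np.load('top.npz'); im,P=z['im'],z['P']
def rect(name,u0,u1,v0,v1,lo,hi):
    Q=P[v0:v1,u0:u1].reshape(-1,3); m=(Q[:,2]>lo)&(Q[:,2]<hi); q=Q[m]
    r=cv2.minAreaRect((q[:,:2]*1000).astype(np.float32)); print(name,len(q),q.mean(0).round(4),np.round(r[0],1),np.round(r[1],1),round(r[2],1))
rect('block',185,258,180,218,.03,.05)
rect('plat',255,350,148,232,.045,.066)
rect('padL',255,300,160,185,.068,.082)
rect('padR',300,340,155,180,.068,.082)
rect('knob',270,310,180,225,.115,.16)
rect('table',230,250,220,235,-.02,.02)
rect('pen',220,280,235,250,.005,.03);rect('tube4',275,320,248,265,.005,.03)
cr=im[140:240,180:360]; cv2.imwrite('pics/c.png',cv2.resize(cr[...,::-1],(792,440),interpolation=cv2.INTER_CUBIC))
E
```

```text
block 724 [0.5195 0.0109 0.0395] [519.4  11.2] [ 44.1 170.8] 4.0
plat 3676 [ 0.548  -0.2362  0.0595] [ 547.4 -231.6] [170.3 220.3] 11.1
padL 96 [ 0.5926 -0.1628  0.0738] [ 593.1 -163.6] [17.6 52.1] 10.7
padR 99 [ 0.6158 -0.2812  0.0737] [ 618.3 -287.1] [35.8 65.2] 6.2
knob 107 [ 0.513  -0.1884  0.1374] [ 513.2 -188. ] [58.4 13.8] 44.6
table 299 [ 4.347e-01 -4.100e-02 -2.000e-04] [434.6 -40.9] [42.6 59.4] 0.0
pen 262 [ 0.3837 -0.0762  0.0123] [389.8 -75.2] [ 42.1 171.8] 0.1
tube4 175 [ 0.3467 -0.2156  0.0124] [ 347.  -213.1] [129.3  47. ] 88.0
```

View pics/c.png

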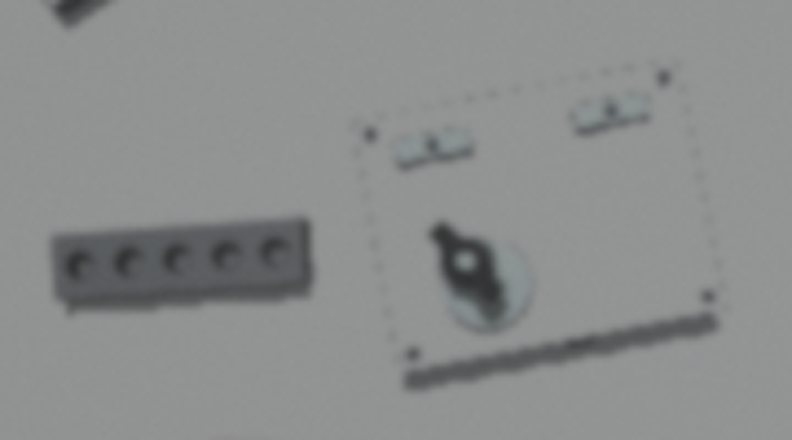

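Everything checks out against the given sizes: block 44x171 at z 39.5, platform 170x220 at z 59.5, knob top at 137 mm. Results:
- **Block:** (0.519, 0.011), yaw 4°.
- **Bay:** about (0.575, -0.2275), yaw 11°. The padL, knob and platform estimates agree to about 2 mm.

Now I'll move over the block.

{"api": "arm_command", "payload": {
  "targets": [
    {"x": 0.3, "y": 0.57, "rz": 0.316},
    {"x": 0.3, "y": 0.57, "rz": 0.316},
    {"x": 0.3, "y": 0.57, "rz": 0.316},
    {"x": 0.3, "y": 0.57, "rz": 0.316},
    {"x": 0.3, "y": 0.57, "rz": 0.316},
    {"x": 0.3, "y": 0.57, "rz": 0.316},
    {"x": 0.3, "y": 0.57, "rz": 0.316},
    {"x": 0.3, "y": 0.57, "rz": 0.316},
    {"x": 0.3, "y": 0.57, "rz": 0.316},
    {"x": 0.3, "y": 0.57, "rz": 0.316}
  ]
}}

```text
schema error: expected keys x, y, z, rx, ry, rz, claw
```

{"api": "arm_command", "payload": {
  "targets": [
    {"x": 0.295, "y": 0.566, "rz": 0.315},
    {"x": 0.295, "y": 0.566, "rz": 0.315},
    {"x": 0.295, "y": 0.566, "rz": 0.315},
    {"x": 0.295, "y": 0.566, "rz": 0.315},
    {"x": 0.295, "y": 0.566, "rz": 0.315},
    {"x": 0.295, "y": 0.566, "rz": 0.315},
    {"x": 0.295, "y": 0.566, "rz": 0.315},
    {"x": 0.295, "y": 0.566, "rz": 0.315},
    {"x": 0.295, "y": 0.566, "rz": 0.315},
    {"x": 0.295, "y": 0.566, "rz": 0.315}
  ]
}}

```text
schema error: expected keys x, y, z, rx, ry, rz, claw
```

```bash
cat >> h.py <<'E'
def st():
    s=robot.read_state(); M=R.from_rotvec(s['orientation']).as_matrix()
    print('t',s['t'],'pos',s['tool_pos'].round(4),'yang',np.degrees(np.arctan2(M[1,1],M[0,1])).round(2),'tz',M[:,2].round(3),'F',s['force'].round(1),'Mz',s['wrist_torque'].round(2),'op',round(s['opening'],4),'gf',round(s['gripper_force'],1),'q',s['q'].round(2))
E
python3 - <<'E'
from h import *
st()
im,P=cloud('wrist'); np.savez('w1.npz',im=im,P=P)
cv2.imwrite('pics/w1.png',im[...,::-1])
m=(P[...,2]>.03)&(P[...,2]<.05)&(P[...,1]<.15)&(P[...,1]>-.15)
q=P[m]; print(cv2.minAreaRect((q[:,:2]*1000).astype(np.float32)),q.mean(0))
E
```

```text
t 0.1 pos [ 0.2217 -0.557   0.2317] yang -68.3 tz [-0.001  0.002 -1.   ] F [-0.5  0.1 -0.9] Mz [ 0.01 -0.05  0.02] op 0.0928 gf 0.0 q [-1.28  0.13  1.49 -0.    1.52 -0.09]
((0.0, 0.0), (0.0, 0.0), 0.0) [nan nan nan]<stdin>:6: RuntimeWarning: Mean of empty slice.
  ret = um.true_divide(
```

All keys are needed in every row.

{"api": "arm_command", "payload": {
  "targets": [
    {"x": 0.3, "y": 0.57, "z": 0, "rx": 0, "ry": 0, "rz": 0.316, "claw": 0},
    {"x": 0.3, "y": 0.57, "z": 0, "rx": 0, "ry": 0, "rz": 0.316, "claw": 0},
    {"x": 0.3, "y": 0.57, "z": 0, "rx": 0, "ry": 0, "rz": 0.316, "claw": 0},
    {"x": 0.3, "y": 0.57, "z": 0, "rx": 0, "ry": 0, "rz": 0.316, "claw": 0},
    {"x": 0.3, "y": 0.57, "z": 0, "rx": 0, "ry": 0, "rz": 0.316, "claw": 0},
    {"x": 0.3, "y": 0.57, "z": 0, "rx": 0, "ry": 0, "rz": 0.316, "claw": 0},
    {"x": 0.3, "y": 0.57, "z": 0, "rx": 0, "ry": 0, "rz": 0.316, "claw": 0},
    {"x": 0.3, "y": 0.57, "z": 0, "rx": 0, "ry": 0, "rz": 0.316, "claw": 0},
    {"x": 0.3, "y": 0.57, "z": 0, "rx": 0, "ry": 0, "rz": 0.316, "claw": 0}
  ]
}}

```text
t: 0.9
tool_pos: [0.3739, -0.2679, 0.2325]
orientation: [-2.744, -1.527, -0.003]
force: [-0.0, -0.1, 0.5]
opening: 0.0927
gripper_force: 0.0
```

{"api": "arm_command", "payload": {
  "targets": [
    {"x": 0.295, "y": 0.566, "z": 0, "rx": 0, "ry": 0, "rz": 0.315, "claw": 0},
    {"x": 0.295, "y": 0.566, "z": 0, "rx": 0, "ry": 0, "rz": 0.315, "claw": 0},
    {"x": 0.295, "y": 0.566, "z": 0, "rx": 0, "ry": 0, "rz": 0.315, "claw": 0},
    {"x": 0.295, "y": 0.566, "z": 0, "rx": 0, "ry": 0, "rz": 0.315, "claw": 0},
    {"x": 0.295, "y": 0.566, "z": 0, "rx": 0, "ry": 0, "rz": 0.315, "claw": 0},
    {"x": 0.295, "y": 0.566, "z": 0, "rx": 0, "ry": 0, "rz": 0.315, "claw": 0},
    {"x": 0.295, "y": 0.566, "z": 0, "rx": 0, "ry": 0, "rz": 0.315, "claw": 0},
    {"x": 0.295, "y": 0.566, "z": 0, "rx": 0, "ry": 0, "rz": 0.315, "claw": 0},
    {"x": 0.295, "y": 0.566, "z": 0, "rx": 0, "ry": 0, "rz": 0.315, "claw": 0},
    {"x": 0.295, "y": 0.566, "z": 0, "rx": 0, "ry": 0, "rz": 0.315, "claw": 0}
  ]
}}

```text
t: 1.73
tool_pos: [0.5195, 0.0116, 0.2321]
orientation: [-2.139, -2.3, 0.001]
force: [-1.2, -0.8, 0.6]
opening: 0.0935
gripper_force: 0.0
```

```bash
python3 - <<'E'
from h import *
st()
im,P=cloud('wrist'); np.savez('w1.npz',im=im,P=P)
cv2.imwrite('pics/w1.png',im[...,::-1])
m=(P[...,2]>.03)&(P[...,2]<.05)&(P[...,1]<.15)&(P[...,1]>-.1)&(P[...,0]<.57)
q=P[m]; print(len(q))
if len(q): print(cv2.minAreaRect((q[:,:2]*1000).astype(np.float32)),q.mean(0))
E
```

```text
t 1.7333 pos [0.5195 0.0116 0.2321] yang 4.18 tz [-0.001 -0.    -1.   ] F [-1.2 -0.8  0.6] Mz [-0.07 -0.08 -0.08] op 0.0935 gf 0.0 q [-0.08 -0.09  1.71 -0.    1.52 -0.15]
4913
((519.87548828125, 10.572624206542969), (44.095909118652344, 169.6517791748047), 3.8830325603485107) [0.51959909 0.01469293 0.03967948]
```

The wrist depth gives (519.9, 10.6) and 3.9°, which agrees with the top view. Descend and grip.

{"api": "arm_command", "payload": {
  "targets": [
    {"x": 0, "y": -0.001, "z": -0.08, "rx": 0, "ry": 0, "rz": -0.002, "claw": 0},
    {"x": 0, "y": -0.001, "z": -0.16, "rx": 0, "ry": 0, "rz": -0.002, "claw": 0},
    {"x": 0, "y": -0.001, "z": -0.24, "rx": 0, "ry": 0, "rz": -0.002, "claw": 0},
    {"x": 0, "y": -0.001, "z": -0.3, "rx": 0, "ry": 0, "rz": -0.002, "claw": 0},
    {"x": 0, "y": -0.001, "z": -0.35, "rx": 0, "ry": 0, "rz": -0.002, "claw": 0},
    {"x": 0, "y": -0.001, "z": -0.39, "rx": 0, "ry": 0, "rz": -0.002, "claw": 0},
    {"x": 0, "y": -0.001, "z": -0.416, "rx": 0, "ry": 0, "rz": -0.002, "claw": 0},
    {"x": 0, "y": -0.001, "z": -0.416, "rx": 0, "ry": 0, "rz": -0.002, "claw": 0},
    {"x": 0, "y": -0.001, "z": -0.416, "rx": 0, "ry": 0, "rz": -0.002, "claw": 0}
  ]
}}

```text
t: 2.53
tool_pos: [0.5184, 0.0088, 0.0242]
orientation: [-2.148, -2.291, 0.002]
force: [-0.1, -0.5, 0.6]
opening: 0.0932
gripper_force: 0.0
```

{"api": "arm_command", "payload": {
  "targets": [
    {"x": 0, "y": 0, "z": 0, "rx": 0, "ry": 0, "rz": 0, "claw": 200},
    {"x": 0, "y": 0, "z": 0, "rx": 0, "ry": 0, "rz": 0, "claw": 200},
    {"x": 0, "y": 0, "z": 0, "rx": 0, "ry": 0, "rz": 0, "claw": 200},
    {"x": 0, "y": 0, "z": 0, "rx": 0, "ry": 0, "rz": 0, "claw": 200},
    {"x": 0, "y": 0, "z": 0, "rx": 0, "ry": 0, "rz": 0, "claw": 200},
    {"x": 0, "y": 0, "z": 0, "rx": 0, "ry": 0, "rz": 0, "claw": 200},
    {"x": 0, "y": 0, "z": 0, "rx": 0, "ry": 0, "rz": 0, "claw": 200},
    {"x": 0, "y": 0, "z": 0, "rx": 0, "ry": 0, "rz": 0, "claw": 200}
  ],
  "squeeze": 30
}}

```text
t: 3.2
tool_pos: [0.5194, 0.0101, 0.0247]
orientation: [2.147, 2.294, 0.0]
force: [0.8, 0.7, 0.3]
opening: 0.0442
gripper_force: 0.6
```

{"api": "arm_command", "payload": {
  "targets": [
    {"x": 0, "y": 0, "z": 0, "rx": 0, "ry": 0, "rz": 0, "claw": 200},
    {"x": 0, "y": 0, "z": 0, "rx": 0, "ry": 0, "rz": 0, "claw": 200},
    {"x": 0, "y": 0, "z": 0, "rx": 0, "ry": 0, "rz": 0, "claw": 200},
    {"x": 0, "y": 0, "z": 0.02, "rx": 0, "ry": 0, "rz": 0, "claw": 200},
    {"x": 0, "y": 0, "z": 0.08, "rx": 0, "ry": 0, "rz": 0, "claw": 200},
    {"x": 0, "y": 0, "z": 0.14, "rx": 0, "ry": 0, "rz": 0, "claw": 200},
    {"x": 0, "y": 0, "z": 0.2, "rx": 0, "ry": 0, "rz": 0, "claw": 200},
    {"x": 0, "y": 0, "z": 0.28, "rx": 0, "ry": 0, "rz": 0, "claw": 200},
    {"x": 0, "y": 0, "z": 0.35, "rx": 0, "ry": 0, "rz": 0, "claw": 200},
    {"x": 0, "y": 0, "z": 0.35, "rx": 0, "ry": 0, "rz": 0, "claw": 200}
  ]
}}

```text
t: 4.03
tool_pos: [0.5233, 0.0098, 0.2089]
orientation: [2.14, 2.287, 0.012]
force: [1.6, -0.1, -1.2]
opening: 0.044
gripper_force: 30.0
```

```bash
python3 - <<'E'
from h import *
st()
im,P=cloud('top')
# knob bar & pads & platform refined
def sel(cx,cy,r,lo,hi):
    d=np.hypot(P[...,0]-cx,P[...,1]-cy); return P[(d<r)&(P[...,2]>lo)&(P[...,2]<hi)]
for nm,a in dict(knob=(.5135,-.1885,.05,.12,.15),L=(.593,-.1635,.04,.066,.09),Rp=(.616,-.281,.04,.066,.09),plat=(.547,-.232,.16,.05,.065)).items():
    q=sel(*a); r=cv2.minAreaRect((q[:,:2]*1000).astype(np.float32))
    w,v=np.linalg.eigh(np.cov(q[:,:2].T)); v=v[:,1]; print(nm,len(q),q.mean(0).round(4),np.round(r[0],1),np.round(r[1],1),round(r[2],1),'pca',np.degrees(np.arctan2(v[1],v[0])))
E
```

```text
t 4.0333 pos [0.5233 0.0098 0.2089] yang 3.79 tz [ 0.012 -0.001 -1.   ] F [ 1.6 -0.1 -1.2] Mz [-0.05 -0.24  0.03] op 0.044 gf 30.0 q [-0.08 -0.08  1.74 -0.    1.46 -0.15]
knob 108 [ 0.513  -0.1884  0.1372] [ 513.3 -188. ] [58.6 13.7] 44.6 pca -137.8664786721973
L 108 [ 0.5923 -0.1628  0.0728] [ 586.1 -167.3] [62.2 63.8] 20.3 pca 103.39519347575644
Rp 103 [ 0.6153 -0.2797  0.0735] [ 612.8 -286.1] [65.9 33.1] 80.9 pca 97.43097794998205
plat 3584 [ 0.5484 -0.2363  0.0593] [ 547.5 -231.7] [170.4 220.4] 11.0 pca 96.2089648914972
```

{"api": "arm_command", "payload": {
  "targets": [
    {"x": 0.012, "y": -0.06, "z": 0, "rx": 0, "ry": 0, "rz": 0.008, "claw": 200},
    {"x": 0.024, "y": -0.12, "z": 0, "rx": 0, "ry": 0, "rz": 0.016, "claw": 200},
    {"x": 0.037, "y": -0.18, "z": 0, "rx": 0, "ry": 0, "rz": 0.024, "claw": 200},
    {"x": 0.05, "y": -0.24, "z": 0, "rx": 0, "ry": 0, "rz": 0.032, "claw": 200},
    {"x": 0.062, "y": -0.3, "z": 0, "rx": 0, "ry": 0, "rz": 0.04, "claw": 200},
    {"x": 0.075, "y": -0.36, "z": 0, "rx": 0, "ry": 0, "rz": 0.048, "claw": 200},
    {"x": 0.088, "y": -0.42, "z": 0, "rx": 0, "ry": 0, "rz": 0.055, "claw": 200},
    {"x": 0.1, "y": -0.477, "z": 0, "rx": 0, "ry": 0, "rz": 0.062, "claw": 200},
    {"x": 0.1, "y": -0.477, "z": 0, "rx": 0, "ry": 0, "rz": 0.062, "claw": 200},
    {"x": 0.1, "y": -0.477, "z": 0, "rx": 0, "ry": 0, "rz": 0.062, "claw": 200}
  ]
}}

```text
t: 4.92
tool_pos: [0.5681, -0.2295, 0.1973]
orientation: [-2.002, -2.417, 0.001]
force: [0.0, 0.3, -3.3]
opening: 0.0437
gripper_force: 30.0
```

{"api": "arm_command", "payload": {
  "targets": [
    {"x": 0, "y": 0, "z": -0.04, "rx": 0, "ry": 0, "rz": 0, "claw": 200},
    {"x": 0, "y": 0, "z": -0.07, "rx": 0, "ry": 0, "rz": 0, "claw": 200},
    {"x": 0, "y": 0, "z": -0.08, "rx": 0, "ry": 0, "rz": 0, "claw": 200},
    {"x": 0, "y": 0, "z": -0.08, "rx": 0, "ry": 0, "rz": 0, "claw": 200},
    {"x": 0, "y": 0, "z": -0.08, "rx": 0, "ry": 0, "rz": 0, "claw": 200}
  ]
}}

```text
t: 5.33
tool_pos: [0.569, -0.2274, 0.1593]
orientation: [-1.999, -2.422, 0.0]
force: [-0.3, 0.4, -3.6]
opening: 0.0438
gripper_force: 30.0
```

```bash
python3 - <<'E'
from h import *
st()
im,P=cloud('top'); cv2.imwrite('pics/t2.png',cv2.resize(im[130:260,180:380][...,::-1],(800,520)))
im,P=cloud('wrist'); cv2.imwrite('pics/w2.png',im[...,::-1])
z=P[...,2]; 
E
```

```text
t 5.3333 pos [ 0.569  -0.2274  0.1593] yang 10.93 tz [-0.001  0.001 -1.   ] F [-0.3  0.4 -3.6] Mz [-0.01 -0.13 -0.  ] op 0.0438 gf 30.0 q [-0.46  0.21  1.54  0.    1.4  -0.65]
```

View pics/w2.png

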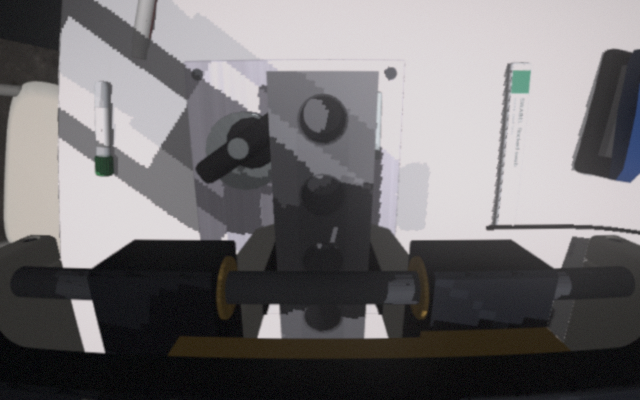

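The wrist picture shows the block gripped straight, holes up, and aligned with the platform. The bar's far end at about (268,140) lies in the block's descent path. At joint ≈0.55 the tip reaches bay x ≈ -23 while the block's side is at -27, so a straight descent would hit it.

Instead I'll park the block on the free -y end of the platform and regrip it higher, so the fingertips clear the fence and lobe. Then I'll slide it in along the fence under the bar.

{"api": "arm_command", "payload": {
  "targets": [
    {"x": 0, "y": 0, "z": 0.04, "rx": 0, "ry": 0, "rz": 0, "claw": 200},
    {"x": 0, "y": -0.03, "z": 0.06, "rx": 0, "ry": 0, "rz": 0, "claw": 200},
    {"x": -0.02, "y": -0.09, "z": 0.06, "rx": 0, "ry": 0, "rz": 0, "claw": 200},
    {"x": -0.045, "y": -0.15, "z": 0.04, "rx": 0, "ry": 0, "rz": 0, "claw": 200},
    {"x": -0.045, "y": -0.184, "z": 0, "rx": 0, "ry": 0, "rz": 0, "claw": 200},
    {"x": -0.045, "y": -0.184, "z": -0.05, "rx": 0, "ry": 0, "rz": 0, "claw": 200},
    {"x": -0.045, "y": -0.184, "z": -0.1, "rx": 0, "ry": 0, "rz": 0, "claw": 200},
    {"x": -0.045, "y": -0.184, "z": -0.13, "rx": 0, "ry": 0, "rz": 0, "claw": 200},
    {"x": -0.045, "y": -0.184, "z": -0.14, "rx": 0, "ry": 0, "rz": 0, "claw": 200},
    {"x": -0.045, "y": -0.184, "z": -0.14, "rx": 0, "ry": 0, "rz": 0, "claw": 200}
  ]
}}

```text
t: 6.27
tool_pos: [0.5462, -0.3198, 0.0887]
orientation: [-1.999, -2.42, 0.0]
force: [-0.0, -0.9, -1.9]
opening: 0.0439
gripper_force: 30.0
```

{"api": "arm_command", "payload": {
  "targets": [
    {"x": 0, "y": 0, "z": -0.004, "rx": 0, "ry": 0, "rz": 0, "claw": 200},
    {"x": 0, "y": 0, "z": -0.007, "rx": 0, "ry": 0, "rz": 0, "claw": 200},
    {"x": 0, "y": 0, "z": -0.009, "rx": 0, "ry": 0, "rz": 0, "claw": 200},
    {"x": 0, "y": 0, "z": -0.009, "rx": 0, "ry": 0, "rz": 0, "claw": 200}
  ]
}}

```text
t: 6.6
tool_pos: [0.5478, -0.3209, 0.0864]
orientation: [1.999, 2.421, 0.0]
force: [0.1, 0.0, -1.2]
opening: 0.0436
gripper_force: 30.0
```

```bash
python3 - <<'E'
from h import *
st()
E
```

```text
t 6.6 pos [ 0.5478 -0.3209  0.0864] yang 10.9 tz [ 0.002 -0.001 -1.   ] F [ 0.1  0.  -1.2] Mz [-0.08 -0.13  0.04] op 0.0436 gf 30.0 q [-0.61  0.33  1.53  0.    1.28 -0.8 ]
```

{"api": "arm_command", "payload": {
  "targets": [
    {"x": 0, "y": 0, "z": -0.002, "rx": 0, "ry": 0, "rz": 0, "claw": 200},
    {"x": 0, "y": 0, "z": -0.003, "rx": 0, "ry": 0, "rz": 0, "claw": 200},
    {"x": 0, "y": 0, "z": -0.003, "rx": 0, "ry": 0, "rz": 0, "claw": 200}
  ]
}}

```text
t: 6.85
tool_pos: [0.5478, -0.3208, 0.0862]
orientation: [1.999, 2.421, 0.0]
force: [-3.3, 4.2, 9.0]
opening: 0.0438
gripper_force: 30.0
```

```bash
python3 - <<'E'
from h import *
st()
E
```

```text
t 6.85 pos [ 0.5478 -0.3208  0.0862] yang 10.9 tz [ 0.002 -0.001 -1.   ] F [-3.3  4.2  9. ] Mz [ 0.42  0.61 -0.07] op 0.0438 gf 30.0 q [-0.61  0.33  1.53  0.    1.28 -0.8 ]
```

{"api": "arm_command", "payload": {
  "targets": [
    {"x": 0, "y": 0, "z": 0, "rx": 0, "ry": 0, "rz": 0, "claw": 80},
    {"x": 0, "y": 0, "z": 0, "rx": 0, "ry": 0, "rz": 0, "claw": 80},
    {"x": 0, "y": 0, "z": 0, "rx": 0, "ry": 0, "rz": 0, "claw": 80},
    {"x": 0, "y": 0, "z": 0, "rx": 0, "ry": 0, "rz": 0, "claw": 80},
    {"x": 0, "y": 0, "z": 0.01, "rx": 0, "ry": 0, "rz": 0, "claw": 80},
    {"x": 0, "y": 0, "z": 0.018, "rx": 0, "ry": 0, "rz": 0, "claw": 80},
    {"x": 0, "y": 0, "z": 0.018, "rx": 0, "ry": 0, "rz": 0, "claw": 80},
    {"x": 0, "y": 0, "z": 0.018, "rx": 0, "ry": 0, "rz": 0, "claw": 80},
    {"x": 0, "y": 0, "z": 0.018, "rx": 0, "ry": 0, "rz": 0, "claw": 80}
  ]
}}

```text
t: 7.6
tool_pos: [0.547, -0.3205, 0.0928]
orientation: [2.001, 2.422, 0.0]
force: [-0.1, 0.0, -1.1]
opening: 0.064
gripper_force: 0.0
```

```bash
python3 - <<'E'
from h import *
st()
im,P=cloud('wrist'); cv2.imwrite('pics/w3.png',im[...,::-1])
z=P[...,2]; 
m=(z>.09)&(z<.106)&(np.hypot(P[...,0]-.547,P[...,1]+.32)<.1); q=P[m]; print('block top z',len(q),np.percentile(q[:,2],[5,50,95]),q.mean(0))
m=(z>.125)&(z<.15)&(np.hypot(P[...,0]-.5132,P[...,1]+.1884)<.06); q=P[m]; r=cv2.minAreaRect((q[:,:2]*1000).astype(np.float32)); print('bar',len(q),np.median(q[:,2]),r)
E
```

```text
t 7.6 pos [ 0.547  -0.3205  0.0928] yang 10.88 tz [ 0. -0. -1.] F [-0.1  0.  -1.1] Mz [-0.03 -0.17 -0.09] op 0.064 gf 0.0 q [-0.61  0.32  1.53  0.    1.29 -0.8 ]
block top z 19706 [0.09586864 0.09981521 0.10099143] [ 0.54189871 -0.29150832  0.09952786]
bar 0 nan ((0.0, 0.0), (0.0, 0.0), 0.0)
  return _methods._mean(a, axis=axis, dtype=dtype,
  ret = ret.dtype.type(ret / rcount)
```

View pics/w3.png

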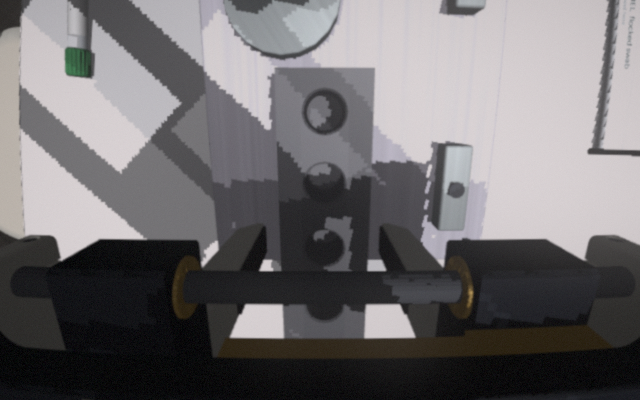

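The block stands flat at the -y end, with its top at z 0.0998. The lobe edge is at (285,55) and the fence pad at (453,185), both clear. Now I'll regrip.

{"api": "arm_command", "payload": {
  "targets": [
    {"x": 0, "y": 0, "z": 0, "rx": 0, "ry": 0, "rz": 0, "claw": 200},
    {"x": 0, "y": 0, "z": 0, "rx": 0, "ry": 0, "rz": 0, "claw": 200},
    {"x": 0, "y": 0, "z": 0, "rx": 0, "ry": 0, "rz": 0, "claw": 200},
    {"x": 0, "y": 0, "z": 0, "rx": 0, "ry": 0, "rz": 0, "claw": 200},
    {"x": 0, "y": 0, "z": 0, "rx": 0, "ry": 0, "rz": 0, "claw": 200},
    {"x": 0, "y": 0, "z": 0, "rx": 0, "ry": 0, "rz": 0, "claw": 200},
    {"x": 0, "y": 0, "z": 0, "rx": 0, "ry": 0, "rz": 0, "claw": 200},
    {"x": 0, "y": 0, "z": 0.002, "rx": 0, "ry": 0, "rz": 0, "claw": 200},
    {"x": 0, "y": 0, "z": 0.004, "rx": 0, "ry": 0, "rz": 0, "claw": 200},
    {"x": 0, "y": 0, "z": 0.004, "rx": 0, "ry": 0, "rz": 0, "claw": 200}
  ]
}}

```text
t: 8.48
tool_pos: [0.5467, -0.3204, 0.0945]
orientation: [-2.0, -2.422, 0.0]
force: [0.2, 0.2, -3.4]
opening: 0.0442
gripper_force: 30.0
```

{"api": "arm_command", "payload": {
  "targets": [
    {"x": 0.015, "y": 0.003, "z": 0, "rx": 0, "ry": 0, "rz": 0, "claw": 200},
    {"x": 0.03, "y": 0.006, "z": 0, "rx": 0, "ry": 0, "rz": 0, "claw": 200},
    {"x": 0.045, "y": 0.009, "z": 0, "rx": 0, "ry": 0, "rz": 0, "claw": 200},
    {"x": 0.06, "y": 0.012, "z": 0, "rx": 0, "ry": 0, "rz": 0, "claw": 200},
    {"x": 0.073, "y": 0.015, "z": 0, "rx": 0, "ry": 0, "rz": 0, "claw": 200},
    {"x": 0.076, "y": 0.015, "z": 0, "rx": 0, "ry": 0, "rz": 0, "claw": 200},
    {"x": 0.076, "y": 0.015, "z": 0, "rx": 0, "ry": 0, "rz": 0, "claw": 200},
    {"x": 0.076, "y": 0.015, "z": 0, "rx": 0, "ry": 0, "rz": 0, "claw": 200}
  ]
}}

```text
t: 9.15
tool_pos: [0.5849, -0.3129, 0.0944]
orientation: [-2.0, -2.422, 0.0]
force: [0.6, -0.5, -2.9]
opening: 0.044
gripper_force: 30.0
```

```bash
python3 - <<'E'
from h import *
st()
im,P=cloud('wrist')
z=P[...,2]; 
m=(z>.09)&(z<.11)&(np.hypot(P[...,0]-.59,P[...,1]+.28)<.06); q=P[m]; print('block top z',len(q),np.percentile(q[:,2],[5,50,95]),q.mean(0))
E
```

```text
t 9.15 pos [ 0.5849 -0.3129  0.0944] yang 10.91 tz [-0.  0. -1.] F [ 0.6 -0.5 -2.9] Mz [-0.05 -0.07  0.07] op 0.044 gf 30.0 q [-0.57  0.4   1.43 -0.    1.31 -0.76]
block top z 16941 [0.09792671 0.10173566 0.10303042] [ 0.5773423  -0.27363044  0.10147197]
```

{"api": "arm_command", "payload": {
  "targets": [
    {"x": -0.003, "y": 0.017, "z": -0.002, "rx": 0, "ry": 0, "rz": 0, "claw": 200},
    {"x": -0.007, "y": 0.036, "z": -0.002, "rx": 0, "ry": 0, "rz": 0, "claw": 200},
    {"x": -0.011, "y": 0.055, "z": -0.002, "rx": 0, "ry": 0, "rz": 0, "claw": 200},
    {"x": -0.014, "y": 0.074, "z": -0.002, "rx": 0, "ry": 0, "rz": 0, "claw": 200},
    {"x": -0.018, "y": 0.09, "z": -0.002, "rx": 0, "ry": 0, "rz": 0, "claw": 200},
    {"x": -0.02, "y": 0.104, "z": -0.002, "rx": 0, "ry": 0, "rz": 0, "claw": 200},
    {"x": -0.022, "y": 0.112, "z": -0.002, "rx": 0, "ry": 0, "rz": 0, "claw": 200},
    {"x": -0.022, "y": 0.112, "z": -0.002, "rx": 0, "ry": 0, "rz": 0, "claw": 200}
  ]
}}

```text
t: 9.87
tool_pos: [0.5738, -0.2558, 0.0937]
orientation: [-1.999, -2.423, -0.0]
force: [-0.3, 0.2, -2.4]
opening: 0.0439
gripper_force: 30.0
```

{"api": "arm_command", "payload": {
  "targets": [
    {"x": -0.001, "y": 0.007, "z": 0, "rx": 0, "ry": 0, "rz": 0, "claw": 200},
    {"x": -0.003, "y": 0.015, "z": 0, "rx": 0, "ry": 0, "rz": 0, "claw": 200},
    {"x": -0.004, "y": 0.023, "z": 0, "rx": 0, "ry": 0, "rz": 0, "claw": 200},
    {"x": -0.006, "y": 0.031, "z": 0, "rx": 0, "ry": 0, "rz": 0, "claw": 200},
    {"x": -0.008, "y": 0.039, "z": 0, "rx": 0, "ry": 0, "rz": 0, "claw": 200},
    {"x": -0.009, "y": 0.047, "z": 0, "rx": 0, "ry": 0, "rz": 0, "claw": 200},
    {"x": -0.011, "y": 0.054, "z": 0, "rx": 0, "ry": 0, "rz": 0, "claw": 200},
    {"x": -0.011, "y": 0.058, "z": 0, "rx": 0, "ry": 0, "rz": 0, "claw": 200},
    {"x": -0.011, "y": 0.058, "z": 0, "rx": 0, "ry": 0, "rz": 0, "claw": 200},
    {"x": -0.011, "y": 0.058, "z": 0, "rx": 0, "ry": 0, "rz": 0, "claw": 200}
  ]
}}

```text
t: 10.7
tool_pos: [0.5685, -0.2279, 0.0937]
orientation: [2.0, 2.422, -0.0]
force: [0.2, -0.1, -2.0]
opening: 0.0438
gripper_force: 30.0
```

```bash
python3 - <<'E'
from h import *
st()
im,P=cloud('wrist'); cv2.imwrite('pics/w4.png',im[...,::-1])
np.savez('w4.npz',im=im,P=P)
E
```

```text
t 10.7 pos [ 0.5685 -0.2279  0.0937] yang 10.9 tz [ 0. -0. -1.] F [ 0.2 -0.1 -2. ] Mz [-0.07 -0.1   0.  ] op 0.0438 gf 30.0 q [-0.46  0.27  1.59 -0.    1.28 -0.66]
```

View pics/w4.png

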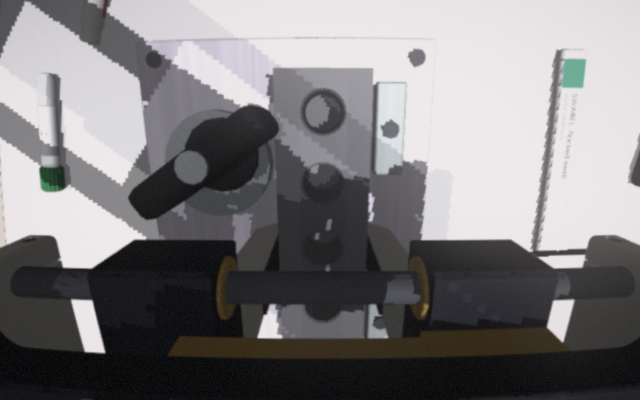

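The block is in the bay between the pad (390,130) and the lobe (225,165), and the bar tip (265,125) hangs over its edge. Now lower it, release and rise.

{"api": "arm_command", "payload": {
  "targets": [
    {"x": 0, "y": 0, "z": -0.002, "rx": 0, "ry": 0, "rz": 0, "claw": 200},
    {"x": 0, "y": 0, "z": -0.003, "rx": 0, "ry": 0, "rz": 0, "claw": 200},
    {"x": 0, "y": 0, "z": -0.003, "rx": 0, "ry": 0, "rz": 0, "claw": 80},
    {"x": 0, "y": 0, "z": -0.003, "rx": 0, "ry": 0, "rz": 0, "claw": 80},
    {"x": 0, "y": 0, "z": -0.003, "rx": 0, "ry": 0, "rz": 0, "claw": 80},
    {"x": 0, "y": 0, "z": -0.003, "rx": 0, "ry": 0, "rz": 0, "claw": 80},
    {"x": 0, "y": 0, "z": 0.01, "rx": 0, "ry": 0, "rz": 0, "claw": 80},
    {"x": 0, "y": 0, "z": 0.05, "rx": 0, "ry": 0, "rz": 0, "claw": 80},
    {"x": 0, "y": 0, "z": 0.12, "rx": 0, "ry": 0, "rz": 0, "claw": 80}
  ]
}}

```text
t: 11.5
tool_pos: [0.5657, -0.2266, 0.15]
orientation: [-1.996, -2.416, 0.003]
force: [0.3, 0.0, -1.3]
opening: 0.0642
gripper_force: 0.0
```

{"api": "arm_command", "payload": {
  "targets": [
    {"x": 0, "y": 0, "z": 0.07, "rx": 0, "ry": 0, "rz": 0, "claw": 80},
    {"x": 0, "y": 0, "z": 0.15, "rx": 0, "ry": 0, "rz": 0, "claw": 80},
    {"x": -0.03, "y": 0, "z": 0.19, "rx": 0, "ry": 0, "rz": 0, "claw": 80},
    {"x": -0.06, "y": 0, "z": 0.19, "rx": 0, "ry": 0, "rz": 0, "claw": 80},
    {"x": -0.06, "y": 0, "z": 0.19, "rx": 0, "ry": 0, "rz": 0, "claw": 80},
    {"x": -0.06, "y": 0, "z": 0.19, "rx": 0, "ry": 0, "rz": 0, "claw": 80}
  ]
}}

```text
t: 12.0
tool_pos: [0.5383, -0.2281, 0.2493]
orientation: [2.001, 2.421, 0.0]
force: [-0.4, 0.3, 0.0]
opening: 0.0635
gripper_force: 0.0
```

```bash
cat >> h.py <<'E'
def meas(n):
    im,P=cloud(n); B=np.array([.5746,-.2269]); a=np.radians(11)
    d=P[...,:2]-B; X=(d[...,0]*np.cos(a)+d[...,1]*np.sin(a))*1000; Y=(-d[...,0]*np.sin(a)+d[...,1]*np.cos(a))*1000; z=P[...,2]
    for nm,m in dict(block=(z>.09)&(z<.106)&(abs(Y)<100)&(X>-37)&(X<30),bar=(z>.126)&(z<.145)&(np.hypot(X+52.5,Y-50)<38),padL=(z>.068)&(z<.08)&(X>18)&(X<42)&(Y>20)&(Y<95),padR=(z>.068)&(z<.08)&(X>18)&(X<42)&(Y<-20)&(Y>-95)).items():
        q=np.stack([X[m],Y[m]],-1).astype(np.float32)
        if len(q)<20: print(nm,len(q)); continue
        r=cv2.minAreaRect(q); w,v=np.linalg.eigh(np.cov(q.T)); print(nm,len(q),'med z',np.median(z[m]).round(4),np.round(r[0],1),np.round(r[1],1),round(r[2],1),'pca',np.degrees(np.arctan2(v[1,1],v[0,1])).round(1),'xrange',np.percentile(q[:,0],[1,99]).round(1))
    return im
E
python3 - <<'E'
from h import *
st(); meas('top'); im=meas('wrist'); cv2.imwrite('pics/w5.png',im[...,::-1])
E
```

```text
t 12.0 pos [ 0.5383 -0.2281  0.2493] yang 10.85 tz [ 0.001 -0.    -1.   ] F [-0.4  0.3  0. ] Mz [-0.01 -0.14 -0.  ] op 0.0635 gf 0.0 q [-0.49  0.08  1.51  0.    1.55 -0.68]
block 7
bar 6
padL 0
padR 12
block 6327 med z 0.0998 [-10.2   2.9] [169.8  52.5] 89.8 pca 89.6 xrange [-28.3  15.4]
bar 1134 med z 0.1375 [-52.2  50.3] [59.5 14.1] 33.3 pca -146.8 xrange [-77.1 -27. ]
padL 783 med z 0.0739 [29.7 60.4] [49.8 16.3] 89.6 pca 90.2 xrange [21.8 37.5]
padR 304 med z 0.0734 [ 30.3 -59.1] [50. 16.] 89.3 pca 83.4 xrange [22.5 38.2]
```

View pics/w5.png

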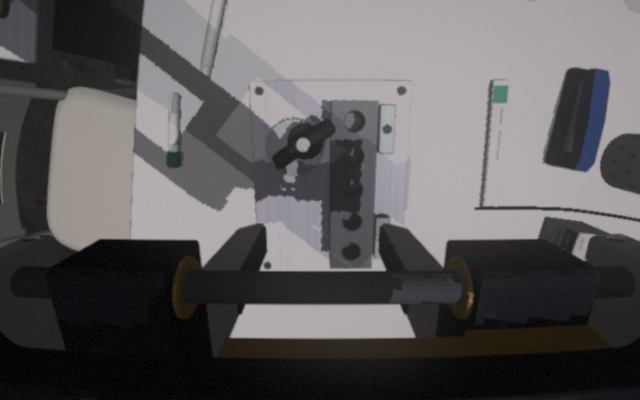

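The block stands in the bay at x ≈ -6.4 mm and y ≈ +2 mm, and is square. The wrist view also confirms the pads where expected. The bar is centred at bay (-52.2, 50.3) with joint ≈ 33.2° (0.58 rad). Next I'll go over the knob.

{"api": "arm_command", "payload": {
  "targets": [
    {"x": -0.025, "y": 0.04, "z": 0, "rx": 0, "ry": 0, "rz": -0.06, "claw": 80},
    {"x": -0.049, "y": 0.081, "z": 0, "rx": 0, "ry": 0, "rz": -0.12, "claw": 80},
    {"x": -0.049, "y": 0.081, "z": 0, "rx": 0, "ry": 0, "rz": -0.18, "claw": 80},
    {"x": -0.049, "y": 0.081, "z": 0, "rx": 0, "ry": 0, "rz": -0.24, "claw": 80},
    {"x": -0.049, "y": 0.081, "z": 0, "rx": 0, "ry": 0, "rz": -0.3, "claw": 80},
    {"x": -0.049, "y": 0.081, "z": 0, "rx": 0, "ry": 0, "rz": -0.36, "claw": 80},
    {"x": -0.049, "y": 0.081, "z": 0, "rx": 0, "ry": 0, "rz": -0.42, "claw": 80},
    {"x": -0.049, "y": 0.081, "z": 0, "rx": 0, "ry": 0, "rz": -0.48, "claw": 80},
    {"x": -0.049, "y": 0.081, "z": 0, "rx": 0, "ry": 0, "rz": -0.494, "claw": 80},
    {"x": -0.049, "y": 0.081, "z": 0, "rx": 0, "ry": 0, "rz": -0.494, "claw": 80}
  ]
}}

```text
t: 12.93
tool_pos: [0.5139, -0.1871, 0.2472]
orientation: [-2.909, -1.182, 0.002]
force: [-0.2, 0.3, -0.1]
opening: 0.0636
gripper_force: 0.0
```

{"api": "arm_command", "payload": {
  "targets": [
    {"x": 0, "y": 0, "z": -0.06, "rx": 0, "ry": 0, "rz": 0, "claw": 80},
    {"x": 0, "y": 0, "z": -0.12, "rx": 0, "ry": 0, "rz": 0, "claw": 80},
    {"x": 0, "y": 0, "z": -0.17, "rx": 0, "ry": 0, "rz": 0, "claw": 80},
    {"x": 0, "y": 0, "z": -0.21, "rx": 0, "ry": 0, "rz": 0, "claw": 80},
    {"x": 0, "y": 0, "z": -0.24, "rx": 0, "ry": 0, "rz": 0, "claw": 80},
    {"x": 0, "y": 0, "z": -0.249, "rx": 0, "ry": 0, "rz": 0, "claw": 80},
    {"x": 0, "y": 0, "z": -0.249, "rx": 0, "ry": 0, "rz": 0, "claw": 80},
    {"x": 0, "y": 0, "z": -0.249, "rx": 0, "ry": 0, "rz": 0, "claw": 80}
  ]
}}

```text
t: 13.6
tool_pos: [0.5141, -0.1874, 0.1244]
orientation: [-2.909, -1.185, 0.0]
force: [0.8, -0.6, 0.2]
opening: 0.064
gripper_force: 0.0
```

```bash
python3 - <<'E'
from h import *
st()
E
```

```text
t 13.6 pos [ 0.5141 -0.1874  0.1244] yang -45.67 tz [-0.  0. -1.] F [ 0.8 -0.6  0.2] Mz [-0.03 -0.03 -0.01] op 0.064 gf 0.0 q [-0.44  0.07  1.76  0.    1.32  0.35]
```

{"api": "arm_command", "payload": {
  "targets": [
    {"x": 0, "y": 0, "z": 0, "rx": 0, "ry": 0, "rz": 0, "claw": 255},
    {"x": 0, "y": 0, "z": 0, "rx": 0, "ry": 0, "rz": 0, "claw": 255},
    {"x": 0, "y": 0, "z": 0, "rx": 0, "ry": 0, "rz": 0, "claw": 255},
    {"x": 0, "y": 0, "z": 0, "rx": 0, "ry": 0, "rz": 0, "claw": 255},
    {"x": 0, "y": 0, "z": 0, "rx": 0, "ry": 0, "rz": 0, "claw": 255},
    {"x": 0, "y": 0, "z": 0, "rx": 0, "ry": 0, "rz": 0, "claw": 255},
    {"x": 0, "y": 0, "z": 0, "rx": 0, "ry": 0, "rz": 0, "claw": 255},
    {"x": 0, "y": 0, "z": 0, "rx": 0, "ry": 0, "rz": 0, "claw": 255},
    {"x": 0, "y": 0, "z": 0, "rx": 0, "ry": 0, "rz": 0, "claw": 255},
    {"x": 0, "y": 0, "z": 0, "rx": 0, "ry": 0, "rz": 0, "claw": 255}
  ],
  "squeeze": 55
}}

```text
t: 14.43
tool_pos: [0.5138, -0.1874, 0.1241]
orientation: [-2.91, -1.184, 0.0]
force: [-1.2, 1.2, 1.6]
opening: 0.0136
gripper_force: 55.0
```

```bash
python3 - <<'E'
from h import *
st()
E
```

```text
t 14.4333 pos [ 0.5138 -0.1874  0.1241] yang -45.72 tz [-0.  0. -1.] F [-1.2  1.2  1.6] Mz [0.16 0.19 0.08] op 0.0136 gf 55.0 q [-0.44  0.07  1.76  0.    1.32  0.35]
```

{"api": "arm_command", "payload": {
  "targets": [
    {"x": 0, "y": 0, "z": 0, "rx": 0, "ry": 0, "rz": 0.03, "claw": 255},
    {"x": 0, "y": 0, "z": 0, "rx": 0, "ry": 0, "rz": 0.06, "claw": 255},
    {"x": 0, "y": 0, "z": 0, "rx": 0, "ry": 0, "rz": 0.09, "claw": 255},
    {"x": 0, "y": 0, "z": 0, "rx": 0, "ry": 0, "rz": 0.12, "claw": 255},
    {"x": 0, "y": 0, "z": 0, "rx": 0, "ry": 0, "rz": 0.15, "claw": 255},
    {"x": 0, "y": 0, "z": 0, "rx": 0, "ry": 0, "rz": 0.18, "claw": 255},
    {"x": 0, "y": 0, "z": 0, "rx": 0, "ry": 0, "rz": 0.21, "claw": 255},
    {"x": 0, "y": 0, "z": 0, "rx": 0, "ry": 0, "rz": 0.24, "claw": 255},
    {"x": 0, "y": 0, "z": 0, "rx": 0, "ry": 0, "rz": 0.27, "claw": 255},
    {"x": 0, "y": 0, "z": 0, "rx": 0, "ry": 0, "rz": 0.3, "claw": 255}
  ]
}}

```text
t: 15.27
tool_pos: [0.5139, -0.1874, 0.1242]
orientation: [-2.427, -1.994, -0.0]
force: [-1.3, 1.0, 0.6]
opening: 0.0134
gripper_force: 55.0
```

{"api": "arm_command", "payload": {
  "targets": [
    {"x": 0, "y": 0, "z": 0, "rx": 0, "ry": 0, "rz": 0.02, "claw": 255},
    {"x": 0, "y": 0, "z": 0, "rx": 0, "ry": 0, "rz": 0.04, "claw": 255},
    {"x": 0, "y": 0, "z": 0, "rx": 0, "ry": 0, "rz": 0.06, "claw": 255},
    {"x": 0, "y": 0, "z": 0, "rx": 0, "ry": 0, "rz": 0.08, "claw": 255},
    {"x": 0, "y": 0, "z": 0, "rx": 0, "ry": 0, "rz": 0.1, "claw": 255},
    {"x": 0, "y": 0, "z": 0, "rx": 0, "ry": 0, "rz": 0.12, "claw": 255},
    {"x": 0, "y": 0, "z": 0, "rx": 0, "ry": 0, "rz": 0.14, "claw": 255},
    {"x": 0, "y": 0, "z": 0, "rx": 0, "ry": 0, "rz": 0.16, "claw": 255},
    {"x": 0, "y": 0, "z": 0, "rx": 0, "ry": 0, "rz": 0.17, "claw": 255},
    {"x": 0, "y": 0, "z": 0, "rx": 0, "ry": 0, "rz": 0.17, "claw": 255}
  ]
}}

```text
t: 16.1
tool_pos: [0.514, -0.1874, 0.1241]
orientation: [2.058, 2.374, 0.0]
force: [0.3, 0.5, 0.5]
opening: 0.0138
gripper_force: 55.0
```

```bash
python3 - <<'E'
from h import *
st(); im=meas('wrist'); cv2.imwrite('pics/w6.png',im[...,::-1])
E
```

```text
t 16.1 pos [ 0.514  -0.1874  0.1241] yang 8.16 tz [ 0.  0. -1.] F [0.3 0.5 0.5] Mz [ 0.07 -0.16 -0.19] op 0.0138 gf 55.0 q [-0.44  0.07  1.76  0.    1.32 -0.59]
block 5379 med z 0.0998 [-6.8 64.7] [50.5 58.5] 87.7 pca 105.1 xrange [-22.4  21.5]
bar 3019 med z 0.1373 [-55.   52.1] [56.9 39.3] 63.4 pca 87.3 xrange [-70.5 -32.8]
padL 557 med z 0.0739 [33.7 63.9] [17.2 56.3] 15.1 pca 93.2 xrange [19.5 37.7]
padR 0
```

View pics/w6.png

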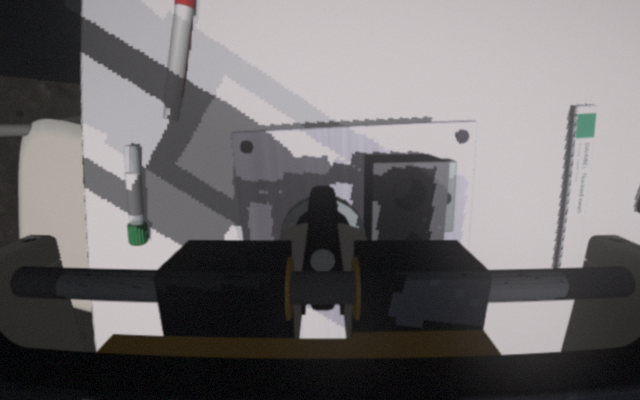

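The block is nearly flush (side at +21.5 of 22) with the joint at about 1.52. Now I'll press tight.

{"api": "arm_command", "payload": {
  "targets": [
    {"x": 0, "y": 0, "z": 0, "rx": 0, "ry": 0, "rz": 0.015, "claw": 255},
    {"x": 0, "y": 0, "z": 0, "rx": 0, "ry": 0, "rz": 0.03, "claw": 255},
    {"x": 0, "y": 0, "z": 0, "rx": 0, "ry": 0, "rz": 0.045, "claw": 255},
    {"x": 0, "y": 0, "z": 0, "rx": 0, "ry": 0, "rz": 0.06, "claw": 255},
    {"x": 0, "y": 0, "z": 0, "rx": 0, "ry": 0, "rz": 0.075, "claw": 255},
    {"x": 0, "y": 0, "z": 0, "rx": 0, "ry": 0, "rz": 0.085, "claw": 255},
    {"x": 0, "y": 0, "z": 0, "rx": 0, "ry": 0, "rz": 0.085, "claw": 255},
    {"x": 0, "y": 0, "z": 0, "rx": 0, "ry": 0, "rz": 0.085, "claw": 255}
  ]
}}

```text
t: 16.82
tool_pos: [0.514, -0.1874, 0.1242]
orientation: [1.852, 2.538, 0.0]
force: [0.2, 1.6, 0.9]
opening: 0.0139
gripper_force: 57.7
```

```bash
python3 - <<'E'
from h import *
st()
E
```

```text
t 16.8167 pos [ 0.514  -0.1874  0.1242] yang 17.77 tz [ 0.  0. -1.] F [0.2 1.6 0.9] Mz [ 0.17 -0.16 -1.21] op 0.0139 gf 57.7 q [-0.44  0.07  1.76  0.    1.32 -0.75]
```

{"api": "arm_command", "payload": {
  "targets": [
    {"x": 0, "y": 0, "z": 0, "rx": 0, "ry": 0, "rz": 0.012, "claw": 255},
    {"x": 0, "y": 0, "z": 0, "rx": 0, "ry": 0, "rz": 0.024, "claw": 255},
    {"x": 0, "y": 0, "z": 0, "rx": 0, "ry": 0, "rz": 0.036, "claw": 255},
    {"x": 0, "y": 0, "z": 0, "rx": 0, "ry": 0, "rz": 0.05, "claw": 255},
    {"x": 0, "y": 0, "z": 0, "rx": 0, "ry": 0, "rz": 0.05, "claw": 255},
    {"x": 0, "y": 0, "z": 0, "rx": 0, "ry": 0, "rz": 0.05, "claw": 255}
  ]
}}

```text
t: 17.32
tool_pos: [0.5141, -0.1883, 0.1242]
orientation: [1.719, 2.628, -0.001]
force: [2.4, -4.4, -2.3]
opening: 0.0151
gripper_force: 58.1
```

```bash
python3 - <<'E'
from h import *
st()
E
```

```text
t 17.3167 pos [ 0.5141 -0.1883  0.1242] yang 23.62 tz [ 0.001 -0.001 -1.   ] F [ 2.4 -4.4 -2.3] Mz [-0.85 -0.64 -1.03] op 0.0151 gf 58.1 q [-0.44  0.07  1.76 -0.    1.32 -0.86]
```

The moment is over 1 N m and the pads are beginning to pry around the bar, so the clamp is tight. Release and rise.

{"api": "arm_command", "payload": {
  "targets": [
    {"x": 0, "y": 0, "z": 0, "rx": 0, "ry": 0, "rz": 0, "claw": 80},
    {"x": 0, "y": 0, "z": 0, "rx": 0, "ry": 0, "rz": 0, "claw": 80},
    {"x": 0, "y": 0, "z": 0, "rx": 0, "ry": 0, "rz": 0, "claw": 80},
    {"x": 0, "y": 0, "z": 0, "rx": 0, "ry": 0, "rz": 0, "claw": 80},
    {"x": 0, "y": 0, "z": 0, "rx": 0, "ry": 0, "rz": 0, "claw": 80},
    {"x": 0, "y": 0, "z": 0, "rx": 0, "ry": 0, "rz": 0, "claw": 80},
    {"x": 0, "y": 0, "z": 0.06, "rx": 0, "ry": 0, "rz": 0, "claw": 80},
    {"x": 0, "y": 0, "z": 0.12, "rx": 0, "ry": 0, "rz": 0, "claw": 80},
    {"x": 0, "y": 0, "z": 0.18, "rx": 0, "ry": 0, "rz": 0, "claw": 80},
    {"x": 0, "y": 0, "z": 0.24, "rx": 0, "ry": 0, "rz": 0, "claw": 80}
  ]
}}

```text
t: 18.15
tool_pos: [0.5136, -0.1872, 0.2453]
orientation: [-1.719, -2.629, 0.0]
force: [0.9, 0.5, 0.5]
opening: 0.0636
gripper_force: 0.0
```

{"api": "arm_command", "payload": {
  "targets": [
    {"x": 0.02, "y": -0.04, "z": 0.02, "rx": 0, "ry": 0, "rz": -0.05, "claw": 80},
    {"x": 0.04, "y": -0.08, "z": 0.02, "rx": 0, "ry": 0, "rz": -0.1, "claw": 80},
    {"x": 0.05, "y": -0.1, "z": 0.02, "rx": 0, "ry": 0, "rz": -0.11, "claw": 80},
    {"x": 0.05, "y": -0.1, "z": 0.02, "rx": 0, "ry": 0, "rz": -0.11, "claw": 80},
    {"x": 0.05, "y": -0.1, "z": 0.02, "rx": 0, "ry": 0, "rz": -0.11, "claw": 80}
  ]
}}

```text
t: 18.57
tool_pos: [0.5383, -0.2372, 0.2528]
orientation: [-1.994, -2.424, 0.0]
force: [0.1, 0.4, -0.2]
opening: 0.0638
gripper_force: 0.0
```

```bash
python3 - <<'E'
from h import *
st(); im=meas('wrist'); cv2.imwrite('pics/w7.png',im[...,::-1])
E
```

```text
t 18.5667 pos [ 0.5383 -0.2372  0.2528] yang 11.12 tz [-0.002  0.002 -1.   ] F [ 0.1  0.4 -0.2] Mz [-0.04 -0.08 -0.02] op 0.0638 gf 0.0 q [-0.5   0.09  1.49  0.    1.56 -0.7 ]
block 6352 med z 0.0998 [-6.4  4.9] [ 59.5 170.3] 0.8 pca 90.0 xrange [-21.5  22. ]
bar 1158 med z 0.1375 [-52.1  50.1] [14.1 59.2] 3.1 pca 93.1 xrange [-59.6 -44.5]
padL 495 med z 0.0741 [32.2 59.7] [50.  11.3] 89.3 pca 90.1 xrange [27.  37.7]
padR 154 med z 0.0736 [ 33.2 -44.1] [10.6 20. ] 0.3 pca 87.7 xrange [27.9 38.4]
```

View pics/w7.png

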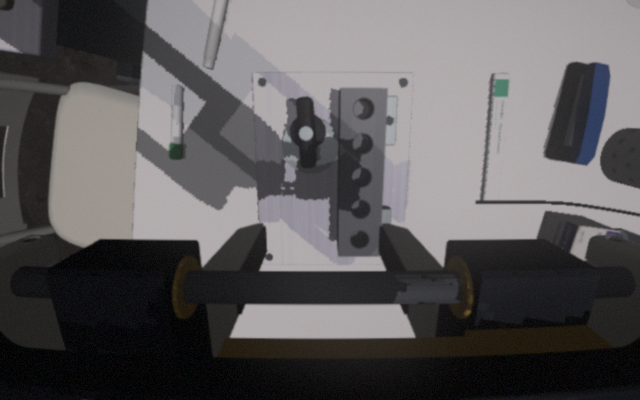

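The block is flush: its sides are at -21.5 and +22.0, it is square, and it is about 4 mm off centre along the fence. The bar has stayed at about 1.62 rad and the gripper is clear. Handing in.

```bash
python3 -c "
from plant import robot
print(robot.close_job())"
```

```text
the job is handed in; nothing more can be done
None
```

The block is upright on the platform, flush against the fence and about 4 mm off centre along it. The clamp was driven tight (about 1.2 N m) and the knob stayed at about 1.62 rad. The gripper is clear, and the job was handed in at about 18.6 s, with no verdict returned.

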